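# Tip the drained tube rack onto its feet and push it home in the reader

## Task

The blue tube rack was left standing on its end to drain. Push it over so that it comes down on its feet in front of the reader bay that it faces, then push it along the bench into that bay until its leading end is fully home against the reader. Do not pick it up at any time, and leave the white rack and everything else on the bench undisturbed.

Things in the scene. Friction and masses are not known exactly. Their poses are not given: they have to be found in the camera images.
- blue_rack: Blue open-frame tube rack, 140 long, 80 wide, 60 high on its feet, 0.26 kg, empty. Starts standing on one end. Origin: centre of that end face, later its rear end. z: along its length, up at first. x: from deck (tube-hole grid, at -30 mm) to feet (+30 mm), level at first and facing its bay within 5 degrees; straight down when on its feet. y: across the width.
- blue_rack_heel (a point): Middle of the blue rack's bottom edge on the feet side, body (0.03, 0, 0). Pushed near the top of the deck along its x, the rack turns about this edge, falls by itself beyond about 23 degrees of tilt and lands on its feet, reaching 140 mm ahead of this edge, short of the bay's guides. This edge stays on the bench (z = 0) throughout.
- blue_rack_front (a point): Centre of the blue rack's other end face, body (0, 0, 0.14): its top at the start, 140 mm above the bench; its leading end, 30 mm above the bench, once tipped.
- reader_stop (a point): Point on the reader's upright front face, the stop for the racks, 30 mm above the bench and midway between its two bays. x: level, into the reader (the way the racks go in), the face being x = 0; y: level along the face; z: up. The bays are centred at y = -0.07 and y = +0.07. Each standing rack's base centre starts 0.30 to 0.335 m before the face, within 8 mm of its bay's centre line.
- reader: Fixed rack reader: grey box 130 mm deep, 300 wide, 125 high, blue screen on top. Each of its two bays is a lane on the bare bench between two fixed aluminium guides 18 mm high: 88 mm apart over the last 60 mm before the front face, flaring to 136 mm apart at 100 mm before it. Origin: on the bench, 0.2 m before the front face, midway between the bays; x points into the reader.
- white_rack: White tube rack of the same shape, standing on end in front of the other bay; which bay varies. It stays standing where it is. Origin: centre of the end face it stands on; axes as the blue rack's.
- media_bottle: Brown bottle with a blue cap, radius 40 mm, 170 mm high. Bystander. Origin: centre of its underside.
- flask_a: Glass volumetric flask with a white stopper, body radius 30 mm, 144 mm high. Bystander, beyond the racks. Origin: centre of its underside.
- flask_b: The same kind of flask on the left. Bystander. Origin: centre of its underside.
- tip_box: Grey pipette-tip box with a clear lid, 82 x 122 x 60 mm. Bystander, on the right. Origin: centre of its underside.
- beaker: Glass beaker, radius 33 mm, 80 mm high. Bystander. Origin: centre of its underside.
- pipette: White pipette lying on the bench, 235 mm long, 22 mm high. Bystander. Origin: on its underside about the middle, x along its length.
Mind the look-alikes: they are no part of the job. Leave any yellow look-alike of the white_rack alone.

How it is judged (in metres and radians):
On the way, in this order (a step that is already met when the one before it is completed fails the run):
1. the blue rack lies on its feet on the bench, its leading end still more than 50 mm short of the reader's face (angle between blue_rack's own x axis and vertical above 3.04159 rad and x of blue_rack_front in the frame of reader_stop below -0.05 m), for 0.2 s.
2. its leading end is home against the reader (angle between blue_rack's own x axis and vertical above 3.08159 rad and x of blue_rack_front in the frame of reader_stop above -0.006 m and ((y of blue_rack_front in the frame of reader_stop between -0.082 and -0.058 m and y of white_rack in the frame of reader_stop above 0 m) or (y of blue_rack_front in the frame of reader_stop between 0.058 and 0.082 m and y of white_rack in the frame of reader_stop below 0 m))), for 0.1 s.
At the end, for the whole second after the job is handed in: Blue rack at rest on its feet (level within 0.06 rad) in the bay it faced, within 12 mm of its centre line and 0.1 rad of its direction, leading end within 6 mm of the reader; white rack still standing and within 20 mm of its start, other things within 25 mm of theirs (all of step 2 and angle between the z axis of blue_rack and the x axis of reader_stop, either way round below 0.1 rad and height (world z) of blue_rack_heel below 0.006 m and linear speed of blue_rack below 0.02 m/s and angle between white_rack's own z axis and vertical below 0.05 rad and distance of white_rack from where it was at the start of the episode below 0.02 m and distance of each of media_bottle, flask_a, flask_b, tip_box, beaker, pipette from where it was at the start of the episode below 0.025 m); the robot touches nothing.
It fails at once if the blue rack is lifted, or tipped over the wrong edge (its heel edge rises more than 15 mm off the bench) (height (world z) of blue_rack_heel above 0.015 m).
It fails at once if the white rack is pushed more than 20 mm or tipped (distance of white_rack from where it was at the start of the episode above 0.02 m or angle between white_rack's own z axis and vertical above 0.2 rad).
It fails at once if the bottle, a flask, the tip box, the beaker or the pipette is moved more than 25 mm (distance of any of media_bottle, flask_a, flask_b, tip_box, beaker, pipette from where it was at the start of the episode above 0.025 m).
It also fails if it takes over 45 s, if anything falls off the work surface, if the arm or the gripper's body presses on something with over 40 N, if the wrist force passes 120 N, or if a joint passes its speed limit or range.

## Robot

A 7-joint arm with a two-finger parallel gripper is mounted at the origin on the work surface. World frame = base frame: x ahead of the robot, y to its left, z up, the work surface at z = 0. Lengths are in m, angles in degrees, forces in N, time in s.
With the tool pointing down it reaches from about 0.425 to 0.875 m from the base axis. Payload 4.7 kg.
Tool frame: the origin (TCP) lies midway between the tips of the shut fingers; the grasp point (between the pads) lies 19 mm behind it (env.grip_point_offset is the distance from the TCP to the grasp point, in m); z points along the fingers, y is the line along which they close (so a half turn about z gives the same grasp; the last joint's range is limited). The gripper opens to 87 mm and grips with 3 to 60 N. Pads are 19 mm wide; open, the fingers measure 117 mm over their backs; the gripper's body (75 mm by 190 mm) begins 51 mm behind the grasp point.
Start: joints at [-71.156, 18.392, -4.016, 83.108, 1.295, 78.541, -3.26], TCP at [0.201, 0.618, 0.223] pointing down, gripper open.
Joint ranges: [-163.93, 163.93], [-17.29, 119.83], [-79.2, 71.16], [3.27, 140.29], [-89.18, 269.18], [5.43, 117.66], [-154.24, 154.24]. Speed limits (degrees/s): [147.25, 147.25, 180, 180, 180, 180, 180].

## Interface

Orientations are given as [roll, pitch, yaw] about the fixed x, y, z axes, in that order (R = Rz(yaw) Ry(pitch) Rx(roll)).
In Python, from cell import env gives the robot as it stands.
- The arm moves only by the shell command python3 -m jog 'ROWS' [FORCE]. ROWS is JSON, a list of rows, each a list of 7 numbers: the shift along the tool's x, y, z in m, then the turn, a rotation vector about the tool's x, y, z in rad, then the finger opening in m, from 0 to 0.087. A call has 1 to 12 rows; each row shifts and turns the commanded pose from where the row before left it, along the tool's axes as they then stand; what a row does not reach is not made up. A row lasts 1/12 s, in which the tool goes at most 41.7 mm and 7.16 degrees, less where a joint would pass 70% of its speed; a pose out of reach is approached as far as the arm can. A call is refused whole if a number of a shift passes 0.0417 or a number of a turn 0.125, either way. A call with a gripper value outside its range is refused whole. The fingers move at their own pace and stop on an object; FORCE is the grip in N (left out, the last holds). Time passes only in rows, so rows that do not move let the fingers close. It gives the time, the measured TCP pose, the force, the opening and the grip force at its end, in the units of the state.
- env.get_obs(): the state, without advancing time (a new reading comes with each control period).
- env.read_camera(name): name is "scene" or "top" or "wrist"; returns the picture (480x640x3 uint8, blue, green, red); there is no depth.
- env.get_calibration(name): a dict with "fov_y" (degrees; the focal length in pixels is half the picture's height over the tangent of half this angle, whatever the lens; pixels are square), "cx", "cy" (the principal point, pixels), "pose" (4x4, takes a point from camera to world coordinates). Camera axes: x right, y up, looking along -z (the intrinsics and any distortion apply to the point x, -y, -z); pixel columns grow to the right and rows downward; lengths in m; the calibration is good to about 2 mm. A picture is of the moment at which its call begins: read the wrist's pose just before it. get_calibration takes no time and is no camera call; for the wrist camera it gives the pose at the moment of the call.
- env.sign_off(): hands the job in; it is judged then, once.
The state is a dict: "time_s": time; "qpos": joint angles; "joint_velocities": joint speeds; "effort": joint torques, N m; "tool_pos": TCP position; "tool_rot": TCP orientation; "force": force on the tool from outside, world axes, zero at the start; "wrist_torque": the same for the moment, N m; "grip_width": finger opening in m; "grasp_force": force on a finger pad.
Only numpy, scipy, OpenCV 4.12 (cv2) and the standard library are available. Lean on these libraries where they do the work, as an engineer would, in place of code of your own. Each camera call takes 0.05 s, during which the arm holds its last target. There are 200 camera calls.

## Working session

There is one attempt and no reset: what is moved stays moved. The work goes in short steps, Python scripts to look and compute and a shell command to move; the robot and the scene stay as the last step left them, time stands still between calls to the robot, and variables do not carry over. Pictures are saved under pics/ and viewed, at most 10 in all, crops included, and the job is handed in when it is done.

```bash
mkdir -p pics; ls; python3 - <<'E'
from cell import env
import cv2,numpy as np
np.set_printoptions(precision=4,suppress=True)
for n in ["scene","top"]:
    cv2.imwrite(f"pics/{n}0.png",env.read_camera(n)); c=env.get_calibration(n); print(n,c)
o=env.get_obs(); print(o)
E
```

```text
pics
scene {'fov_y': 49.11857199823996, 'cx': 321.8243932553143, 'cy': 230.92202986537862, 'pose': array([[ 0.621 , -0.495 ,  0.6077,  1.3829],
       [ 0.7837,  0.4019, -0.4736, -0.616 ],
       [-0.0098,  0.7704,  0.6375,  0.9649],
       [ 0.    ,  0.    ,  0.    ,  1.    ]])}
top {'fov_y': 42.828831158474586, 'cx': 319.99864163930266, 'cy': 241.50126711083948, 'pose': array([[-0.0239,  0.9873, -0.157 ,  0.3064],
       [-0.9997, -0.0231,  0.0073,  0.04  ],
       [ 0.0036,  0.1571,  0.9876,  1.7154],
       [ 0.    ,  0.    ,  0.    ,  1.    ]])}
{'time_s': 0.1, 'qpos': array([-71.1567,  18.4346,  -4.0151,  83.167 ,   1.2927,  78.5406,
        -3.2605]), 'joint_velocities': array([-0.0208,  0.0012, -0.0595, -0.0657, -0.0033,  0.0389,  0.0152]), 'effort': array([  0.0001, -49.2569,  -0.4055, -31.3397,  -0.0642,   0.0394,
         0.0001]), 'tool_pos': array([0.2011, 0.6176, 0.2216]), 'tool_rot': array([-179.9029,    0.0032,  161.9649]), 'force': array([-0.5063, -0.3367, -0.7245]), 'wrist_torque': array([-0.0032,  0.0538, -0.0219]), 'grasp_force': 0.0, 'grip_width': 0.08679004534184423}
```

View pics/scene0.png

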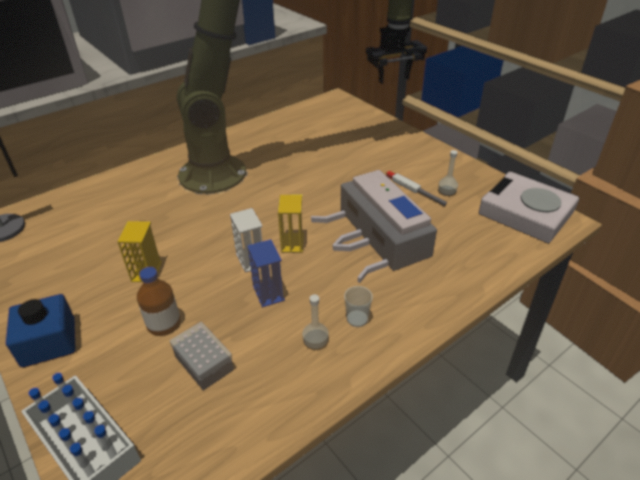

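View pics/top0.png

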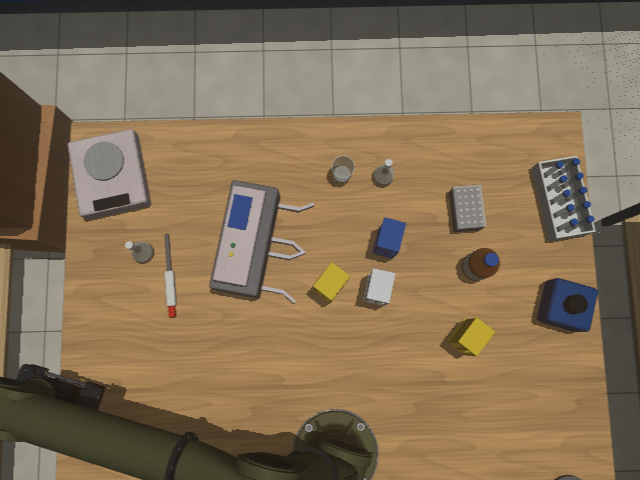

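The scene and top views agree. The blue rack (top ~390,238) is in front of the far bay, whose mouth is at ~(310,225) in the top view. White is at (380,287) in front of the near bay, and a yellow look-alike is at (330,282). Next I'll enlarge both.

```bash
python3 - <<'E'
import cv2
a=cv2.imread("pics/top0.png")[165:315,210:410]; cv2.imwrite("pics/topc.png",cv2.resize(a,None,fx=4,fy=4,interpolation=cv2.INTER_CUBIC))
a=cv2.imread("pics/scene0.png")[165:315,240:440]; cv2.imwrite("pics/scenec.png",cv2.resize(a,None,fx=4,fy=4,interpolation=cv2.INTER_CUBIC))
E
```

```text
(no output)
```

View pics/topc.png

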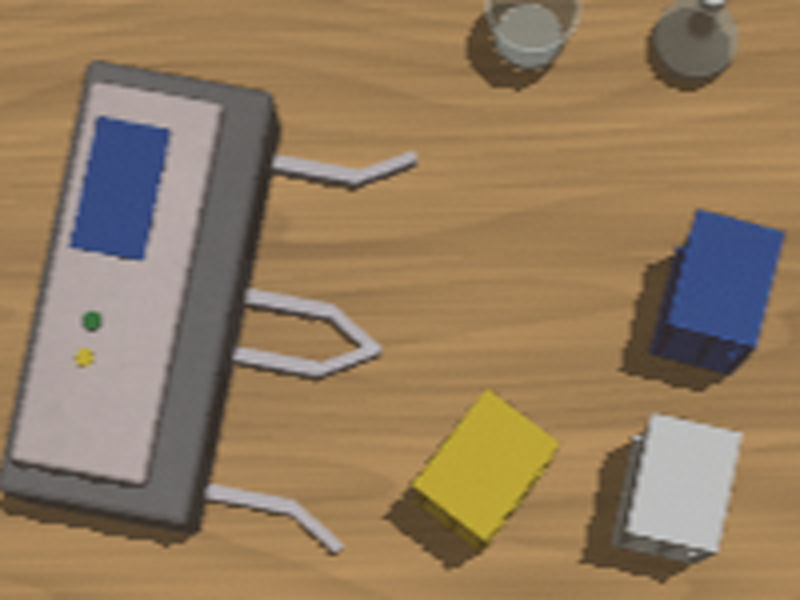

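View pics/scenec.png

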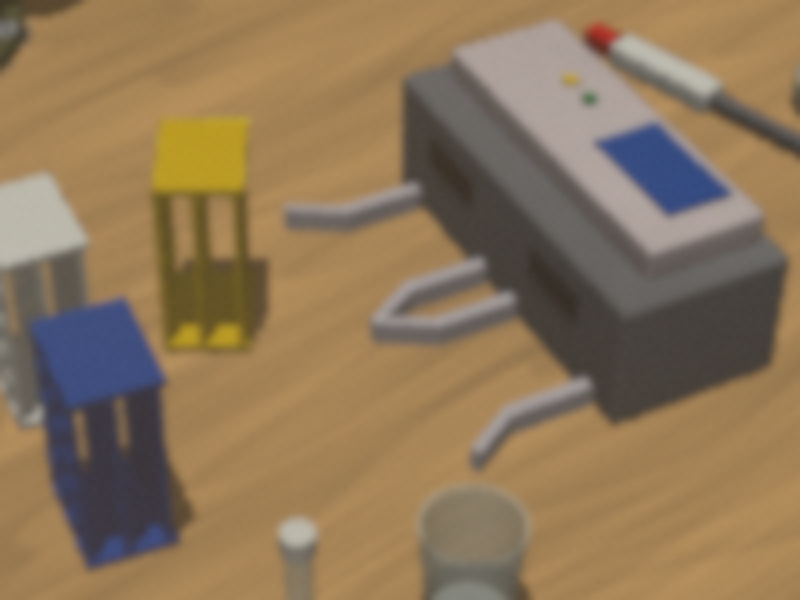

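The top crop gives blue top-face corners at (697,211), (785,233), (752,347) and (660,325). In the scene crop they are at (163,378), (75,404), (34,322) and (125,300). The guides are clear in both crops, so I'll fit poses.

```bash
cat > h.py <<'E'
import numpy as np, cv2
from scipy.optimize import least_squares
from cell import env
np.set_printoptions(precision=4,suppress=True)
def proj(cal,P):
    T=np.linalg.inv(cal["pose"]); f=240/np.tan(np.radians(cal["fov_y"]/2))
    p=np.atleast_2d(P)@T[:3,:3].T+T[:3,3]
    return np.c_[cal["cx"]-f*p[:,0]/p[:,2], cal["cy"]+f*p[:,1]/p[:,2]]
def tri(cals,uvs):
    return least_squares(lambda P:np.concatenate([(proj(c,P)[0]-u) for c,u in zip(cals,uvs)]),[.5,0,.05]).x
def place(q,L):
    c,s=np.cos(q[2]),np.sin(q[2]); L=np.array(L,float)
    return np.c_[q[0]+c*L[:,0]-s*L[:,1],q[1]+s*L[:,0]+c*L[:,1],L[:,2]]
def crop(p,o): return np.array(p,float)/4-.375+o
E
cat > m.py <<'E'
from h import *
ct,cs=env.get_calibration("top"),env.get_calibration("scene"); ot,os_=[210,165],[240,165]
bt=crop([(697,211),(785,233),(752,347),(660,325)],ot); bs=crop([(163,378),(75,404),(34,322),(125,300)],os_)
print("blue corners",np.array([tri([ct,cs],[a,b]) for a,b in zip(bt,bs)]))
L=[(.03,-.04,.14),(-.03,-.04,.14),(-.03,.04,.14),(.03,.04,.14)] # x facing +y world, y -> -x world
r=least_squares(lambda q:np.r_[proj(ct,place(q,L))-bt,proj(cs,place(q,L))-bs].ravel(),[.6,-.15,1.5]); print("blue",r.x,abs(r.fun).max())
Lb=[(-.03,-.04,0),(.03,-.04,0)]; print("base px err",proj(cs,place(r.x,Lb))-crop([(92,566),(177,543)],os_))
gt=crop([(275,160),(353,180),(413,156),(247,295),(333,307),(378,350),(235,353),(320,373),(378,350),(208,490),(292,507),(338,548),(272,95),(192,527)],ot)
gs=crop([(588,383),(508,412),(478,455),(512,297),(440,325),(376,325),(483,265),(408,290),(376,325),(418,190),(347,213),(288,212),(625,317),(405,82)],os_)
def RL(h):
    z=.018
    P=[]
    for b,s in((-.07,-1),(-.07,1),(.07,-1),(.07,1)): P+=[(0,b+s*(.044+h),z),(-.06,b+s*(.044+h),z),(-.1,b+s*(.068+h),z)]
    for i in(5,8): P[i]=(-.1,0,z)
    return P+[(0,-.15,.125),(0,.15,.125)]
r2=least_squares(lambda q:np.r_[proj(ct,place(q[:3],RL(q[3])))-gt,proj(cs,place(q[:3],RL(q[3])))-gs].ravel(),[.6,.15,1.5,.003],loss="soft_l1")
print("stop",r2.x); print((np.r_[proj(ct,place(r2.x[:3],RL(r2.x[3])))-gt,proj(cs,place(r2.x[:3],RL(r2.x[3])))-gs]).reshape(2,-1,2))
wt=crop([(655,414),(741,433),(717,549),(625,537)],ot)
def onp(cal,uv,z): 
    return least_squares(lambda p:(proj(cal,[*p,z])[0]-uv),[.5,0]).x
for n,uv,z in[("white",wt.mean(0),.14),("bottle",(487,259),.17),("tipbox",(468,207),.06),("flask_a",(384,175),.04),("beaker",(343,168),.05)]: print(n,onp(ct,uv,z))
R=r2.x;c,s=np.cos(R[2]),np.sin(R[2])
d=r.x[:2]-R[:2]; print("blue in stop frame",c*d[0]+s*d[1],-s*d[0]+c*d[1],"dyaw deg",np.degrees(r.x[2]-R[2]))
E
python3 m.py
```

```text
blue corners [[ 0.6167 -0.1412  0.1402]
 [ 0.6023 -0.1953  0.1408]
 [ 0.5263 -0.1729  0.1392]
 [ 0.5416 -0.1157  0.136 ]]
blue [ 0.5719 -0.1564  1.2755] 1.6290593453508109
base px err [[-0.8126  1.428 ]
 [ 1.1656  0.3997]]
stop [0.5684 0.169  1.3632 0.004 ]
[[[-0.6484  0.3438]
  [ 0.6423 -0.8563]
  [ 1.0839 -0.4684]
  [-0.2498 -0.5658]
  [-0.7848  0.2958]
  [ 0.4998 -0.2412]
  [-0.3157  0.186 ]
  [-0.5197 -0.9235]
  [ 0.4998 -0.2412]
  [-0.3363 -0.3821]
  [-0.1117 -0.6775]
  [ 0.9228  0.2546]
  [-0.1694 -3.5907]
  [-2.531  -0.9794]]

 [[-0.025  -0.0519]
  [ 0.3289 -0.1596]
  [-0.9993 -0.1731]
  [ 0.5603  0.4584]
  [-0.4364 -0.0268]
  [-1.1452 -0.3492]
  [-0.0839 -0.5397]
  [-0.045  -0.535 ]
  [-1.1452 -0.3492]
  [ 0.0275 -0.1849]
  [-0.3357 -0.1952]
  [-1.5064 -0.5901]
  [ 0.5869 -7.506 ]
  [-1.3859 -8.8423]]]
white [ 0.4385 -0.1256]
bottle [ 0.497  -0.3958]
tipbox [ 0.6566 -0.3839]
flask_a [ 0.7585 -0.1576]
beaker [ 0.7787 -0.042 ]
blue in stop frame -0.31763516094400607 -0.07050891371342527 dyaw deg -5.024923076177421
```

Checks hold: corner heights are about 0.139 m, the blue rack is 0.318 m before the face, and its lateral position is -0.0705. Its heading is about 73–75° and the bay's is about 78°. The tool's y axis already points at 72°, which is along the push. I'll fly over with the fingers shut.

```bash
python3 -m jog '[[-0.033,-0.021,-0.004,0,0,0,0],[-0.033,-0.021,-0.004,0,0,0,0],[-0.033,-0.021,-0.004,0,0,0,0],[-0.033,-0.021,-0.004,0,0,0,0],[-0.033,-0.021,-0.004,0,0,0,0],[-0.033,-0.021,-0.004,0,0,0,0],[-0.033,-0.021,-0.004,0,0,0,0],[-0.033,-0.021,-0.004,0,0,0,0],[-0.033,-0.021,-0.004,0,0,0,0],[-0.033,-0.021,-0.004,0,0,0,0],[-0.033,-0.021,-0.004,0,0,0,0],[-0.033,-0.021,-0.004,0,0,0,0]]'
```

```text
time_s: 1.1
tool_pos: [0.5005, 0.254, 0.2705]
tool_rot: [-180.0, -0.0, 162.0]
force: [0.1, -0.4, 0.2]
grip_width: 0.0151
grasp_force: 0.0
```

```bash
python3 -m jog '[[-0.016,-0.037,0,0,0,-0.004,0],[-0.016,-0.037,0,0,0,-0.004,0],[-0.016,-0.037,0,0,0,-0.004,0],[-0.016,-0.037,0,0,0,-0.004,0],[-0.016,-0.037,0,0,0,-0.004,0],[-0.016,-0.037,0,0,0,-0.004,0],[-0.016,-0.037,0,0,0,-0.004,0],[-0.016,-0.037,0,0,0,-0.004,0],[-0.016,-0.037,0,0,0,-0.004,0],[-0.016,-0.037,0,0,0,-0.004,0],[-0.016,-0.037,0,0,0,-0.004,0],[-0.016,-0.037,0,0,0,-0.004,0]]' && python3 -m jog '[[0,0,0,0,0,0,0],[0,0,0,0,0,0,0],[0,0,0,0,0,0,0]]'
```

```text
time_s: 2.1
tool_pos: [0.5552, -0.2263, 0.2704]
tool_rot: [180.0, -0.0, 164.8]
force: [0.9, 0.3, -0.2]
grip_width: 0.0006
grasp_force: 0.0
time_s: 2.35
tool_pos: [0.5553, -0.224, 0.2699]
tool_rot: [180.0, -0.1, 164.7]
force: [0.2, 0.8, 0.1]
grip_width: 0.0004
grasp_force: 0.0
```

```bash
python3 -m jog '[[0.003,-0.010,0,0,0,0,0],[0.001,-0.008,0,0,0,0,0],[0,0,0.03,0,0,0,0],[0,0,0.04,0,0,0,0],[0,0,0.04,0,0,0,0],[0,0,0.03,0,0,0,0],[0,0,0.010,0,0,0,0],[0,0,0,0,0,0,0],[0,0,0,0,0,0,0]]'; python3 - <<'E'
from h import *
o=env.get_obs();cv2.imwrite("pics/scene1.png",cv2.resize(env.read_camera("scene")[150:330,200:440],None,fx=3,fy=3,interpolation=cv2.INTER_CUBIC));print(o["tool_pos"],o["force"])
E
```

```text
time_s: 3.1
tool_pos: [0.5474, -0.2412, 0.1218]
tool_rot: [-180.0, 0.1, 164.7]
force: [0.3, -0.1, 0.2]
grip_width: 0.0004
grasp_force: 0.0
[ 0.5474 -0.2412  0.1218] [ 0.336  -0.1245  0.208 ]
```

View pics/scene1.png

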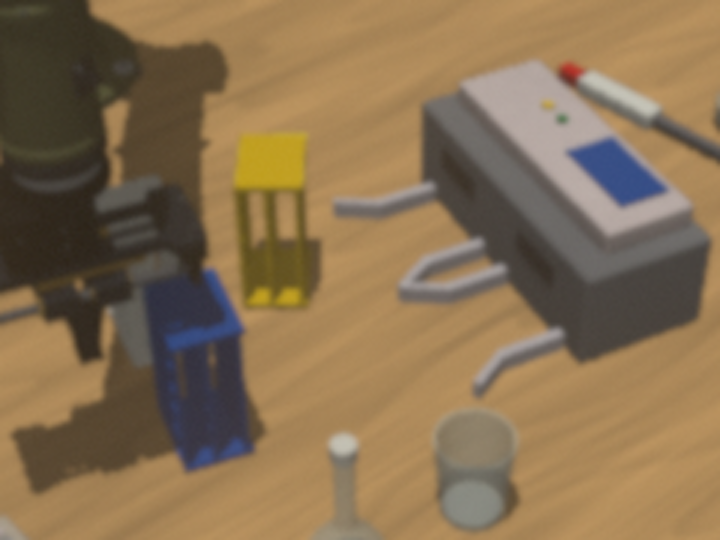

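The fingers stand behind the blue deck (~(90,340) in the crop), with the hand above the rack and clear of the others. The rack is still upright, so I'll push along its heading.

```bash
python3 -m jog '[[0,0.012,0,0,0,0,0],[0,0.012,0,0,0,0,0],[0,0.010,0,0,0,0,0],[0,0.008,0,0,0,0,0],[0,0.008,0,0,0,0,0],[0,0.008,0,0,0,0,0],[0,0.008,0,0,0,0,0],[0,0.008,0,0,0,0,0]]'; python3 -m jog '[[-0.001,0.008,0,0,0,0,0],[0,0.008,0,0,0,0,0]]'
```

```text
time_s: 3.82
tool_pos: [0.5666, -0.1691, 0.1208]
tool_rot: [-180.0, 0.0, 164.7]
force: [-0.5, -0.4, 0.3]
grip_width: 0.0005
grasp_force: 0.4
time_s: 3.98
tool_pos: [0.5719, -0.1534, 0.1205]
tool_rot: [180.0, 0.0, 164.7]
force: [0.3, -0.5, 0.9]
grip_width: 0.0006
grasp_force: 0.0
```

```bash
python3 -m jog '[[0,0.010,0,0,0,0,0],[0,0.010,0,0,0,0,0],[0,0,0,0,0,0,0],[0,0,0,0,0,0,0]]'; python3 - <<'E'
from h import *
a=env.read_camera("scene");cv2.imwrite("pics/s2.png",a);t=env.read_camera("top");cv2.imwrite("pics/t2.png",t)
b=cv2.resize(a[150:330,200:440],(800,600),interpolation=cv2.INTER_CUBIC)
cv2.imwrite("pics/scene2.png",b)
E
```

```text
time_s: 4.32
tool_pos: [0.577, -0.134, 0.1204]
tool_rot: [180.0, -0.0, 164.8]
force: [-0.1, -0.7, 0.6]
grip_width: 0.0003
grasp_force: 0.0
```

View pics/scene2.png

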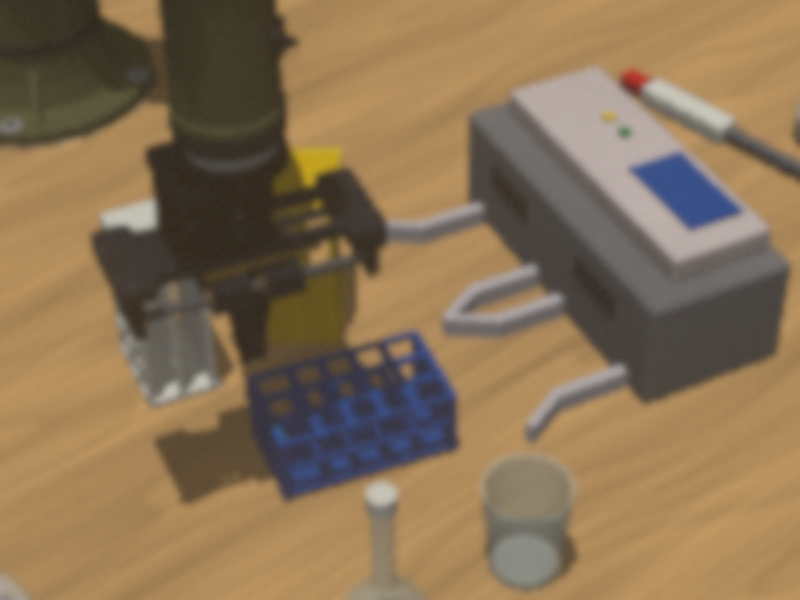

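It has landed on its feet, short of the guides. Corners in the crop: rear-right bottom (287,497), front-right bottom (457,447), front-left top (412,333), front-right top (455,400), rear-left top (250,378). I'll fit its pose and work out the push start.

```bash
cat > m2.py <<'E'
from h import *
cs=env.get_calibration("scene")
uv=np.array([(287,497),(457,447),(412,333),(455,400),(250,378)])*.3-.35+[200,150]
L=[(0,-.04,0),(.14,-.04,0),(.14,.04,.06),(.14,-.04,.06),(0,.04,.06)]
r=least_squares(lambda q:(proj(cs,place(q,L))-uv).ravel(),[.58,-.13,1.3]);print(r.x,np.degrees(r.x[2]),r.fun.round(1))
R=[0.5684,0.169,1.3632];c,s=np.cos(R[2]),np.sin(R[2])
for P in place(r.x,[(0,0,0),(.14,0,0)]): d=P[:2]-R[:2]; print("stop frame",c*d[0]+s*d[1],-s*d[0]+c*d[1])
# TCP start: 50 mm behind rear, 10 mm to the right
P=place(r.x,[(-.05,-.010,.03)])[0]; o=env.get_obs(); yaw=np.radians(o["tool_rot"][2]); d=P-o["tool_pos"]
print(P,"tool dx,dy",np.cos(yaw)*d[0]+np.sin(yaw)*d[1],np.sin(yaw)*d[0]-np.cos(yaw)*d[1],"dz",-d[2])
E
python3 m2.py
```

```text
[ 0.5797 -0.1277  1.2873] 73.7546037401134 [-0.7  1.8 -0.1  1.2  1.4 -1.2  0.7 -1.7 -1.3 -0.5]
stop frame -0.2879759218667374 -0.07224684291299836
stop frame -0.1483794026008468 -0.08286813327000478
[ 0.5754 -0.1785  0.03  ] tool dx,dy -0.010062883603631667 -0.04170273509303745 dz 0.09051688642918591
```

```bash
python3 -m jog '[[-0.004,-0.014,0,0,0,-0.02,0],[-0.003,-0.014,0,0,0,-0.02,0],[-0.003,-0.014,0,0,0,-0.018,0],[0,0,0,0,0,0,0],[0,0,0.02,0,0,0,0],[0,0,0.03,0,0,0,0],[0,0,0.03,0,0,0,0],[0,0,0.014,0,0,0,0],[0,0,0,0,0,0,0],[0,0,0,0,0,0,0]]'; python3 -m jog '[[0,0.010,0,0,0,0,0],[0,0.010,0,0,0,0,0],[0,0.010,0,0,0,0,0],[0,0.010,0,0,0,0,0],[0,0.010,0,0,0,0,0],[0,0.010,0,0,0,0,0],[0,0.010,0,0,0,0,0]]'
```

```text
time_s: 5.25
tool_pos: [0.576, -0.1782, 0.0265]
tool_rot: [-180.0, -0.1, 168.0]
force: [-0.2, -0.6, 0.4]
grip_width: 0.0006
grasp_force: 0.0
time_s: 5.83
tool_pos: [0.5918, -0.1104, 0.0277]
tool_rot: [-179.9, 0.1, 168.0]
force: [-0.6, -5.4, 5.6]
grip_width: 0.0006
grasp_force: 3.2
```

```bash
python3 - <<'E'
from h import *
a=env.read_camera("scene");b=cv2.resize(a[150:330,200:440],(800,600),interpolation=cv2.INTER_CUBIC)
cv2.imwrite("pics/scene3.png",b); print(env.get_obs()["force"])
E
```

```text
[ 0.9773 -1.7234  3.9846]
```

View pics/scene3.png

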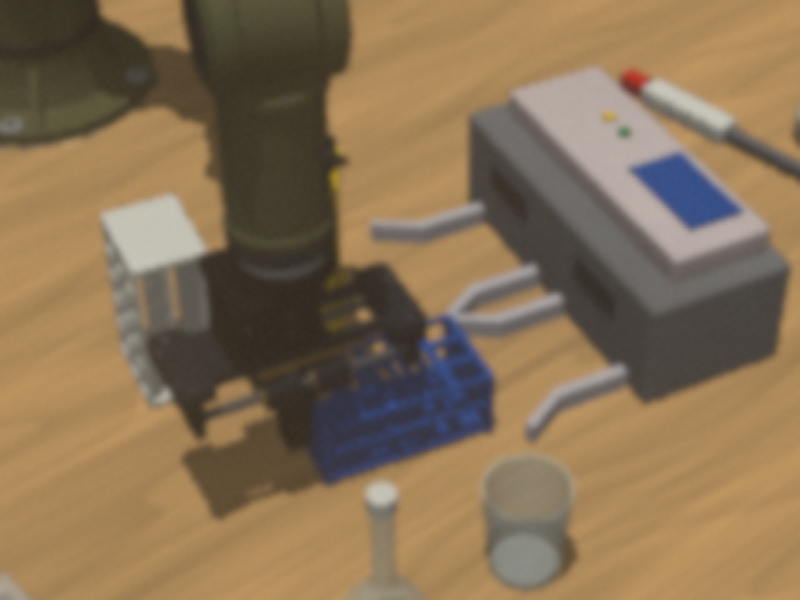

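The rack is sliding flat and moving forward: rear-right bottom (327,483), front-right bottom (493,428), front-right top (492,382), front-left top (450,317). I'll refit its pose to check alignment.

```bash
sed -i 's/^uv=.*/uv=np.array([(327,483),(493,428),(450,317),(492,382)])*.3-.35+[200,150]/; s/,(0,.04,.06)\]/]/' m2.py; python3 m2.py; python3 -m jog '[[0,0,-0.008,0,0,0,0],[0,0,0,0,0,0,0]]'
```

```text
[ 0.5843 -0.095   1.3026] 74.63502464144733 [-0.8  0.9 -0.1  1.6  0.3 -1.2  0.7 -1.6]
stop frame -0.2550670264926623 -0.07001091277378028
stop frame -0.11532378485662542 -0.07848595950239612
[ 0.5807 -0.1459  0.03  ] tool dx,dy 0.003362002423150925 -0.04038845879972561 dz -0.0026102392432567484
time_s: 6.05
tool_pos: [0.5913, -0.1084, 0.0355]
tool_rot: [179.9, 0.0, 168.1]
force: [-0.1, -1.4, 0.3]
grip_width: 0.0003
grasp_force: 0.0
```

```bash
python3 -m jog '[[0,0.010,0,0,0,0,0],[0,0.010,0,0,0,0,0],[0,0.010,0,0,0,0,0],[0,0.010,0,0,0,0,0],[0,0.010,0,0,0,0,0],[0,0.010,0,0,0,0,0]]'; python3 -m jog '[[0,0.010,0,0,0,0,0],[0,0.010,0,0,0,0,0],[0,0.008,0,0,0,0,0],[0,0,0,0,0,0,0]]';python3 - <<'E'
from h import *
a=env.read_camera("scene");b=cv2.resize(a[150:330,240:480],(800,600),interpolation=cv2.INTER_CUBIC)
cv2.imwrite("pics/scene4.png",b); print(env.get_obs()["force"])
E
```

```text
time_s: 6.55
tool_pos: [0.6036, -0.0505, 0.0348]
tool_rot: [-180.0, 0.0, 168.0]
force: [-0.9, -4.4, 5.1]
grip_width: 0.0005
grasp_force: 2.9
time_s: 6.88
tool_pos: [0.6095, -0.0201, 0.0344]
tool_rot: [179.9, -0.0, 168.2]
force: [0.0, -0.9, 0.3]
grip_width: 0.0005
grasp_force: 0.3
[-0.0397 -0.4752 -1.3656]
```

View pics/scene4.png

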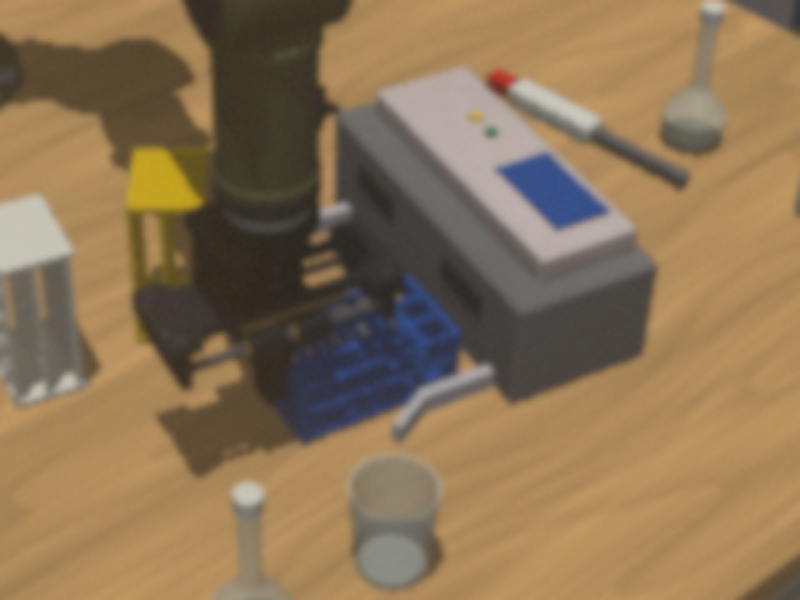

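The rack is between the guides, parallel to the lane, with its front about 25 mm from the face (~(455,330)). I'll push gently until it stops.

```bash
python3 -m jog '[[0,0.006,0,0,0,0,0],[0,0.006,0,0,0,0,0],[0,0.006,0,0,0,0,0]]'; python3 -m jog '[[0,0.003,0,0,0,0,0],[0,0.003,0,0,0,0,0]]';python3 -m jog '[[0,0.002,0,0,0,0,0],[0,0.002,0,0,0,0,0]]'; python3 -m jog '[[0,0.001,0,0,0,0,0],[0,0.001,0,0,0,0,0]]'
```

```text
time_s: 7.18
tool_pos: [0.6122, -0.0054, 0.0339]
tool_rot: [180.0, -0.1, 168.0]
force: [-0.1, -1.5, -1.0]
grip_width: 0.0002
grasp_force: 0.7
time_s: 7.35
tool_pos: [0.6137, 0.0008, 0.0341]
tool_rot: [180.0, -0.1, 168.1]
force: [-0.4, -1.5, -0.5]
grip_width: 0.0004
grasp_force: 0.7
time_s: 7.52
tool_pos: [0.6144, 0.0034, 0.0343]
tool_rot: [-179.9, -0.0, 168.0]
force: [-2.4, -4.8, 0.2]
grip_width: 0.0007
grasp_force: 2.7
time_s: 7.68
tool_pos: [0.6144, 0.0034, 0.0343]
tool_rot: [-179.8, -0.1, 168.0]
force: [-1.9, -6.3, 0.4]
grip_width: 0.0003
grasp_force: 3.4
```

```bash
python3 -m jog '[[0,0.002,0,0,0,0,0],[0,0.002,0,0,0,0,0],[0,0,0,0,0,0,0]]'; python3 -m jog '[[0,0.002,0,0,0,0,0],[0,0.002,0,0,0,0,0],[0,0,0,0,0,0,0]]'
```

```text
time_s: 7.93
tool_pos: [0.6142, 0.0036, 0.0342]
tool_rot: [-179.6, -0.1, 167.8]
force: [-5.2, -10.6, 1.5]
grip_width: 0.0007
grasp_force: 5.7
time_s: 8.18
tool_pos: [0.6142, 0.0036, 0.0342]
tool_rot: [-179.4, -0.2, 167.7]
force: [-6.9, -16.6, 3.8]
grip_width: 0.0004
grasp_force: 8.8
```

It's firmly home: 17 N with no movement. I'll back off, rise and check.

```bash
python3 -m jog '[[0,-0.01,0,0,0,0,0],[0,-0.015,0,0,0,0,0],[0,-0.015,0,0,0,0,0],[0,-0.01,0,0,0,0,0],[0,0,-0.03,0,0,0,0],[0,0,-0.04,0,0,0,0],[0,0,-0.04,0,0,0,0],[0,0,-0.04,0,0,0,0],[0,0,-0.03,0,0,0,0],[0,-0.04,-0.01,0,0,0,0],[0,-0.04,0,0,0,0,0],[0,0,0,0,0,0,0]]'; python3 -m jog '[[0,-0.03,0,0,0,0,0],[0,-0.03,0,0,0,0,0],[0,0,0,0,0,0,0],[0,0,0,0,0,0,0]]'; python3 - <<'E'
from h import *
a=env.read_camera("scene");b=cv2.resize(a[150:330,240:480],(800,600),interpolation=cv2.INTER_CUBIC)
cv2.imwrite("pics/scene5.png",b)
E
```

```text
time_s: 9.18
tool_pos: [0.588, -0.1248, 0.2271]
tool_rot: [-179.7, 0.2, 167.4]
force: [-0.5, -2.1, 0.0]
grip_width: 0.0008
grasp_force: 0.0
time_s: 9.52
tool_pos: [0.5766, -0.1752, 0.2248]
tool_rot: [180.0, 0.0, 167.7]
force: [-0.2, 0.5, 0.1]
grip_width: 0.0004
grasp_force: 0.0
```

View pics/scene5.png

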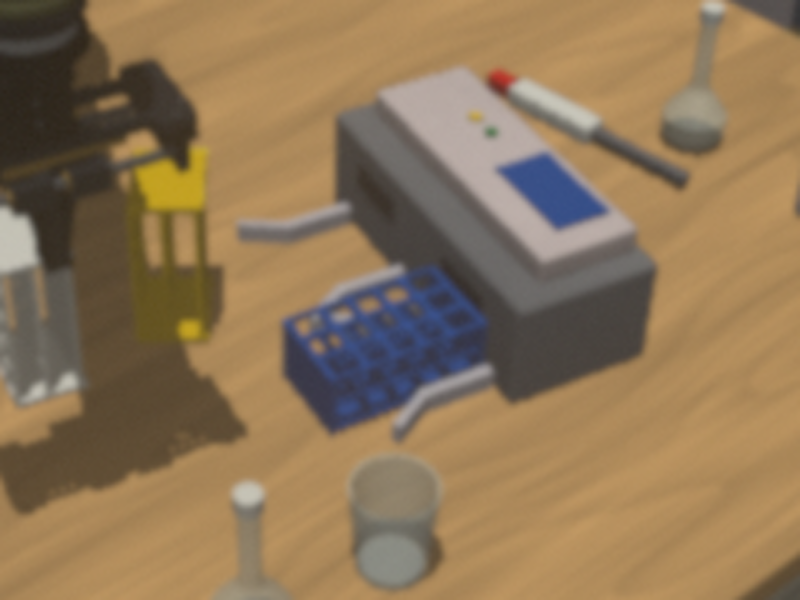

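The rack is flush against the reader between the guides: rear-right bottom (333,433), rear-left top (285,320), front-left top (437,267), front-right top (487,322). I'll check its yaw, lateral position and gap numerically.

```bash
sed -i 's/^uv=.*/uv=np.array([(333,433),(285,320),(437,267),(487,322)])*.3-.35+[240,150]/; s/^L=.*/L=[(0,-.04,0),(0,.04,.06),(.14,.04,.06),(.14,-.04,.06)]/' m2.py; python3 m2.py
```

```text
[0.6099 0.0185 1.3775] 78.92550869066152 [-0.3  1.  -0.4 -0.6 -0.2 -0.6  0.9  0.1]
stop frame -0.13870067166704647 -0.07161478675945401
stop frame 0.0012849942696674076 -0.06961145646847512
[ 0.6101 -0.0325  0.03  ] tool dx,dy -0.00271983214370378 0.1441911495768763 dz 0.1945536994398721
```

Yaw is within 1°, the rack is centred to within 2 mm, and the leading end is against the face. Handing in.

```bash
python3 -c "
from cell import env
print(env.sign_off())"
```

```text
the job is handed in; nothing more can be done
None
```

The blue rack was tipped onto its feet and pushed fully home in the bay it faced (within about 1° and 2 mm of its centre line); the white rack stayed standing, nothing else was seen to move, and the job is handed in, with no verdict returned.

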